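Dispense one mixing capsule by the rocker

TASK

Slide the small round steel dish over the desk, pushing it from outside with the fingertips, until it sits home in the V-shaped nest under the spout of the dispenser that holds the long capsules. Then press that dispenser's paddle down with a fingertip, so that the other end of the rocker lifts the gate and one capsule rolls into the dish, and let the paddle come back up. Do not pick up the dish or touch the capsules, dispense just the one, and leave the dispenser with the short capsules and the other things on the desk alone.

Things in the scene. Friction and masses are not known exactly. Their poses are not given: they have to be found in the camera images.
- dish: loose round stainless-steel dish, open on top, 76 mm in outer diameter at the rim (68 mm at the foot), 24 mm high, wall 2.5 mm, 150 g, upright on the desk to the left of the dispensers. Origin: centre of its underside.
- long_dispenser: the wider of two like dispensers, fixed on the desk; an open lane, 46 mm wide between clear walls, slopes 12 degrees down to its own -x and holds three 44 mm capsules. The spout ends at x = -0.082, underside 34 mm above the desk: the dish passes under. Origin on the desk under the stand, z up. Base plate 76 mm wide, 6 mm high, x = -0.048 to 0.050. The two dispensers may have changed places.
- long_nest (a point): the point on the desk in front of the long-capsule dispenser's stand, under its spout, where the dish's centre lies when the dish touches both fences. Axes as the dispenser's: the way in is along +x. The two low fences (14 mm high) stand in a V at 45 degrees to that way and centre the dish; their open ends lie 13 mm past this point (+x) and 45 mm to each side.
- long_rocker (a joint): angle of the long-capsule rocker about its level axle: 0 at rest (paddle up, gate down), 0.37 rad at its stop (paddle down, gate up). The gate frees the front capsule at about 0.3 rad; the same stroke lifts a tine through the lane floor that keeps back the next one. A spring returns it: about 2 N on the paddle starts it, 4 N holds it at the stop.
- long_paddle (a point): middle of the top of the long-capsule dispenser's dark grey ribbed paddle (42 mm along x, 68 mm across), at the high rear (+x) end of the rocker, 93 mm above the desk at rest; it sinks 28 mm to the stop. Nothing is above it.
- short_dispenser: the narrower dispenser of the same build (lane 30 mm inside, paddle 52 mm across, three capsules 28 mm long), fixed on the desk; same origin, axes and heights. Not to be used.
- short_rocker (a joint): angle of the short-capsule dispenser's rocker, 0 at rest; to be left alone.
- dropper_bottle: bystander: small dropper bottle, 21 mm across, 58 mm high, standing; origin at the centre of its underside.
- dappen: bystander: small glass dappen dish, 32 mm across, 25 mm high; origin at the centre of its underside.
- paper_pad: bystander: small white paper mixing pad, 32 x 42 x 9 mm, flat on the desk; origin at the centre of its underside.
- long_capsule_1: white plastic mixing capsule no. 1 from the gate in the long-capsule dispenser: a cylinder 20 mm in diameter, 44 mm long, lying across the lane; origin at its centre.
- long_capsule_2: white plastic mixing capsule no. 2 from the gate in the long-capsule dispenser: a cylinder 20 mm in diameter, 44 mm long, lying across the lane; origin at its centre.
- long_capsule_3: white plastic mixing capsule no. 3 from the gate in the long-capsule dispenser: a cylinder 20 mm in diameter, 44 mm long, lying across the lane; origin at its centre.
- short_capsule_1: white plastic mixing capsule no. 1 from the gate in the short-capsule dispenser: a cylinder 20 mm in diameter, 28 mm long, lying across the lane; origin at its centre.
- short_capsule_2: white plastic mixing capsule no. 2 from the gate in the short-capsule dispenser: a cylinder 20 mm in diameter, 28 mm long, lying across the lane; origin at its centre.
- short_capsule_3: white plastic mixing capsule no. 3 from the gate in the short-capsule dispenser: a cylinder 20 mm in diameter, 28 mm long, lying across the lane; origin at its centre.
Mind the look-alikes: they are no part of the job. What is shaped like the long_capsule_1 but red is not meant. Of the things that look like the dish, the larger one is meant.

How it is judged (in metres and radians):
On the way, in this order (a step that is already met when the one before it is completed fails the run):
1. the dish is home in the nest of the long-capsule dispenser, before anything is dispensed (x of dish in the frame of long_nest between -0.01 and 0.01 m and y of dish in the frame of long_nest between -0.01 and 0.01 m and z of long_capsule_1 in the frame of long_dispenser above 0.045 m), for 0.2 s.
2. the paddle is pressed down and the gate is rising (value of joint long_rocker above 0.2 rad and contact force between the fingers and long_dispenser above 0.5 N and x of dish in the frame of long_nest between -0.01 and 0.01 m and y of dish in the frame of long_nest between -0.01 and 0.01 m), for 0.04 s.
3. one long capsule is in the dish (horizontal distance between long_capsule_1 and dish below 0.036 m and z of long_capsule_1 in the frame of dish below 0.022 m), for 0.2 s.
At the end, for the whole second after the job is handed in: The dish stands on the desk within 10 mm of the nest point each way, with the first long capsule at rest in it; the long-capsule rocker is back at rest (gate down, below 0.03 rad), the two other long capsules and all short ones are still in their lanes, and the other rocker is at rest (all of step 3 and x of dish in the frame of long_nest between -0.01 and 0.01 m and y of dish in the frame of long_nest between -0.01 and 0.01 m and angle between dish's own z axis and vertical below 0.05 rad and height (world z) of dish below 0.004 m and value of joint each of long_rocker, short_rocker below 0.03 rad and linear speed of dish below 0.01 m/s and linear speed of long_capsule_1 below 0.03 m/s and z of each of long_capsule_2, long_capsule_3 in the frame of long_dispenser above 0.045 m and z of each of short_capsule_1, short_capsule_2, short_capsule_3 in the frame of short_dispenser above 0.045 m); the robot touches nothing.
It fails at once if the dish is lifted or tipped instead of pushed (height (world z) of dish above 0.008 m or angle between dish's own z axis and vertical above 0.2 rad).
It fails at once if a capsule is touched by the robot (contact force between any of the arm, the fingers and long_capsule_1 above 0.2 N or contact force between any of the arm, the fingers and long_capsule_2 above 0.2 N or contact force between any of the arm, the fingers and long_capsule_3 above 0.2 N or contact force between any of the arm, the fingers and short_capsule_1 above 0.2 N or contact force between any of the arm, the fingers and short_capsule_2 above 0.2 N or contact force between any of the arm, the fingers and short_capsule_3 above 0.2 N).
It fails at once if a second capsule leaves the lane (z of any of long_capsule_2, long_capsule_3 in the frame of long_dispenser below 0.045 m).
It fails at once if the short-capsule dispenser is worked (value of joint short_rocker above 0.08 rad).
It fails at once if a bystander is moved (distance of any of dropper_bottle, dappen, paper_pad from where it was at the start of the episode above 0.02 m).
It also fails if it takes over 61 s, if anything falls off the work surface, if the arm or the gripper's body presses on something with over 40 N, if the wrist force passes 120 N, or if a joint passes its speed limit or range.

ROBOT

A 7-joint arm with a two-finger parallel gripper is mounted at the origin on a cart in front of the work surface, level with it; the furniture and walls round the work are solid. World frame = base frame: x ahead of the robot, y to its left, z up, the work surface at z = 0. Lengths are in m, angles in degrees, forces in N, time in s.
With the tool pointing down it reaches from about 0.425 to 1.025 m from the base axis. Payload 3.6 kg.
Tool frame: the origin (TCP) lies between the finger pads; the fingertips stand 25 mm ahead of it and the grasp point (between the pads) lies 6 mm ahead of it (arm.tips_ahead is the distance from the TCP to the fingertips, in m); z points along the fingers, y is the line along which they close (so a half turn about z gives the same grasp; the last joint's range is limited). The gripper opens to 85 mm and grips with 20 to 120 N. Pads are 22 mm wide; open, the fingers measure 114 mm over their backs; the gripper's body (76 mm by 85 mm) begins 54 mm behind the grasp point. The pads swing forward as they close: fully open they stand 13 mm farther back than shut.
Start: joints at [68.268, 33.873, 2.773, 92.16, -1.908, 54.013, -1.931], TCP at [0.204, -0.696, 0.256] pointing down, gripper open.
Joint ranges: [-153.93, 153.93], [-27.13, 128.08], [-72.61, 78.16], [10.71, 143.7], [-87.88, 267.88], [4.46, 118.87], [-176.78, 176.78]. Speed limits (degrees/s): [147.25, 147.25, 180, 180, 180, 180, 180].

INTERFACE

Orientations are given as [roll, pitch, yaw] about the fixed x, y, z axes, in that order (R = Rz(yaw) Ry(pitch) Rx(roll)).
In Python, from cell import arm gives the robot as it stands.
- The arm moves only by the tool send_rows, never from a script. Its argument "motion" is a list of rows, each a list of 3 entries, a list of its own where there are three numbers: the finger opening in mm, from 0 to 85.4, then the shift along the tool's x, y, z in mm, then the turn about the tool's z in rad. In form: [[hand, [tx, ty, tz], spin], ...]. A call has 1 to 12 rows; each row is the pose to reach, as a shift and turn from the pose commanded when the call began, along the tool's axes at that moment; what a row does not reach only later rows make up. A row lasts 1/8 s, in which the tool goes at most 62.5 mm and 10.7 degrees, less where a joint would pass 70% of its speed; a pose out of reach is approached as far as the arm can. A call with a gripper value outside its range is refused whole. The fingers move at their own pace and stop on an object; "squeeze" is the grip in N (left out, the last holds). Time passes only in rows, so rows that repeat a pose let the fingers close. It gives the time, the measured TCP pose, the force, the opening and the grip force at its end, in the units of the state.
- arm.observe(): the state, without advancing time (a new reading comes with each control period).
- arm.snapshot(name): name is "scene" or "top"; returns the picture (420x560x3 uint8, red, green, blue); there is no depth.
- arm.camera_info(name): a dict with "fx", "fy", "cx", "cy" (pixels), "dist_coeffs" ([k1, k2, p1, p2, k3] as OpenCV has them; the pictures are not rectified), "T" (4x4, takes a point from camera to world coordinates). Camera axes: x right, y down, z forward; pixel columns grow to the right and rows downward; lengths in m; the calibration is good to about 2 mm. A picture is of the moment at which its call begins. camera_info takes no time and is no camera call.
- arm.job_done(): hands the job in; it is judged then, once.
Trained networks look in the newest picture that a camera, given by its name, has taken for a name from the list of things; names that differ only in an ending like _2 or _b are one class to them, and where a whole thing is asked for, a point or a joint stands for the part that bears it (a point fixed in the world has none). Each returns a list of dicts, best first, with "p" (0 to 1); they miss things now and then, are a little off and sometimes report something else, mostly with a low value. They report only what shows in the picture. A call takes as long as a camera call. They do not tell look-alikes from the thing itself.
- arm.find_in(target, camera): "box" ([left, top, width, height] in pixels, round what is visible of it).
- arm.trace(target, camera): "pixels" (420x560 bool, what is visible of it) and "box" ([left, top, width, height] in pixels, round what is visible of it).
- arm.tip_of(target, camera): "centre" ([row, column] in pixels: a listed point, or the origin of a listed thing).
The state is a dict: "clock": time; "joint_positions": joint angles; "dq": joint speeds; "joint_efforts": joint torques, N m; "tcp_pos": TCP position; "eef_rot": TCP orientation; "wrist_force": force on the tool from outside, world axes, zero at the start; "moment": the same for the moment, N m; "finger_gap": opening from 0.0 (shut) to 1.0 (fully open); "finger_force": force on a finger pad.
Only numpy, scipy, OpenCV 4.12 (cv2) and the standard library are available. Lean on these libraries where they do the work, as an engineer would, in place of code of your own. Each camera call takes 0.05 s, during which the arm holds its last target. There are 200 camera calls.

## Working session

There is one attempt and no reset: what is moved stays moved. The work goes in short steps, Python scripts to look and compute and a tool call to move; the robot and the scene stay as the last step left them, time stands still between calls to the robot, and variables do not carry over. Pictures are saved under pics/ and viewed, at most 10 in all, crops included, and the job is handed in when it is done.

Besides the shell and the picture viewer there is one more tool, called after "Emit:" in YAML: its name, and indented under it one key for each argument. send_rows: Moves the arm, as the interface text tells. Its arguments: {"type":"object","properties":{"motion":{"type":"array","items":{"type":"array"}},"squeeze":{"type":"number"}},"required":["motion"]}

```bash
ls; mkdir -p pics; cat > h.py <<'E'
import numpy as np, cv2
from cell import arm
def cam(n):
    c=arm.camera_info(n); K=np.array([[c['fx'],0,c['cx']],[0,c['fy'],c['cy']],[0,0,1.]]); return K,np.array(c['dist_coeffs'],float),np.array(c['T'])
def toworld(n,uv,z):
    K,d,T=cam(n); p=cv2.undistortPoints(np.array(uv,float).reshape(-1,1,2),K,d).reshape(-1,2)
    r=np.c_[p,np.ones(len(p))]@T[:3,:3].T; o=T[:3,3]; return o+r*((z-o[2])/r[:,2])[:,None]
def topix(n,P):
    K,d,T=cam(n); Ti=np.linalg.inv(T); return cv2.projectPoints(np.array(P,float).reshape(-1,1,3),cv2.Rodrigues(Ti[:3,:3])[0],Ti[:3,3],K,d)[0].reshape(-1,2)
E
python3 - <<'E'
from h import *
for n in("scene","top"):
    im=arm.snapshot(n); cv2.imwrite(f"pics/{n}0.png",im[:,:,::-1]); print(n,cam(n)[2].round(3).tolist())
    for t in("dish","long_dispenser","short_dispenser","long_paddle","dropper_bottle","dappen","paper_pad"):
        print(t,[(round(r['p'],2),np.round(r['box']).tolist()) for r in arm.find_in(t,n)][:4])
    for t in("dish","long_nest","long_paddle","long_dispenser","short_dispenser"):
        print(t,[(round(r['p'],2),np.round(r['centre'],1).tolist()) for r in arm.tip_of(t,n)][:4])
print({k:v for k,v in arm.observe().items() if k in('clock','tcp_pos','eef_rot','finger_gap','wrist_force')}, arm.tips_ahead)
E
```

```text
pics
scene [[0.843, -0.384, 0.377, 0.195], [-0.538, -0.626, 0.565, -0.453], [0.019, -0.679, -0.734, 0.851], [0.0, 0.0, 0.0, 1.0]]
dish [(0.89, [172.0, 192.0, 30.0, 26.0])]
long_dispenser [(0.75, [253.0, 194.0, 78.0, 69.0]), (0.71, [304.0, 179.0, 13.0, 21.0])]
short_dispenser [(0.83, [211.0, 236.0, 60.0, 73.0])]
long_paddle [(0.67, [263.0, 192.0, 70.0, 55.0]), (0.28, [253.0, 194.0, 80.0, 69.0])]
dropper_bottle [(0.69, [307.0, 179.0, 11.0, 21.0])]
dappen [(0.67, [280.0, 350.0, 18.0, 22.0]), (0.39, [254.0, 194.0, 78.0, 72.0])]
paper_pad [(0.87, [302.0, 324.0, 22.0, 23.0])]
dish [(0.88, [206.0, 189.5]), (0.59, [165.5, 209.7])]
long_nest [(0.86, [213.0, 265.3]), (0.49, [248.5, 232.1])]
long_paddle [(0.93, [233.2, 311.3]), (0.72, [208.3, 189.3])]
long_dispenser [(0.82, [241.3, 288.9]), (0.56, [210.0, 265.2])]
short_dispenser [(0.89, [284.6, 246.9])]
top [[-0.011, -0.993, 0.115, 0.463], [-1.0, 0.01, -0.006, 0.16], [0.004, -0.116, -0.993, 1.127], [0.0, 0.0, 0.0, 1.0]]
dish [(0.78, [155.0, 208.0, 26.0, 25.0]), (0.58, [190.0, 243.0, 34.0, 33.0])]
long_dispenser [(0.86, [259.0, 176.0, 84.0, 42.0]), (0.51, [271.0, 175.0, 74.0, 36.0])]
short_dispenser [(0.91, [283.0, 244.0, 82.0, 36.0])]
long_paddle [(0.92, [271.0, 176.0, 72.0, 38.0])]
dropper_bottle []
dappen [(0.59, [395.0, 260.0, 14.0, 14.0]), (0.48, [254.0, 142.0, 10.0, 11.0])]
paper_pad [(0.78, [382.0, 233.0, 18.0, 14.0])]
dish [(0.82, [218.5, 169.9]), (0.62, [260.0, 209.9])]
long_nest [(0.94, [203.0, 252.6]), (0.61, [256.3, 307.4]), (0.41, [198.4, 278.4])]
long_paddle [(0.86, [191.6, 331.6])]
long_dispenser [(0.93, [198.8, 297.9])]
short_dispenser [(0.65, [260.3, 317.5]), (0.42, [265.5, 400.2]), (0.16, [200.1, 254.2])]
{'clock': 1.3, 'tcp_pos': array([ 0.20439845, -0.69559094,  0.25632651]), 'eef_rot': array([1.79998966e+02, 2.04066817e-03, 1.63792275e+01]), 'wrist_force': array([ 0.21531807, -0.35405773, -0.21697384]), 'finger_gap': 1.0029990155265218} 0.025
```

View pics/scene0.png

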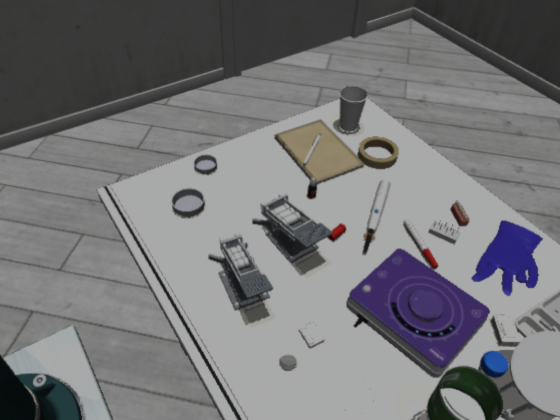

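View pics/top0.png

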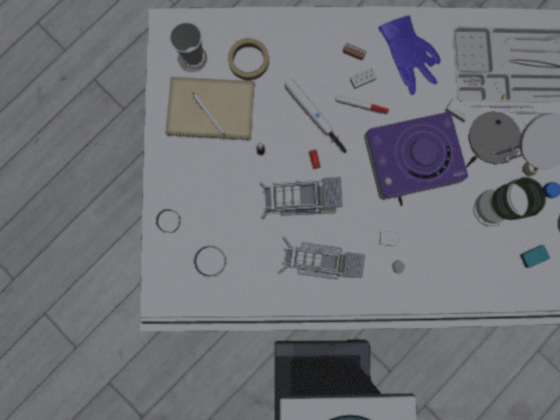

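Candidates for the dish are the larger ring at top (210,260) and the smaller ring at (168,220), so I choose the larger. Of the dispensers at (302,197) and (322,262), the upper one is wider, so it is the long one. A red capsule lies at (315,158) and must be left alone. Next I check this in one crop and measure.

```bash
python3 - <<'E'
from h import *
im=arm.snapshot("top")
c=im[130:300,140:420]; cv2.imwrite("pics/c1.png",cv2.resize(c,None,fx=2.85,fy=2.85,interpolation=cv2.INTER_CUBIC)[:,:,::-1])
for n in("top","scene"):
    if n=="scene": arm.snapshot(n)
    for t in("dish","long_dispenser","short_dispenser","long_paddle","dropper_bottle","dappen","paper_pad"):
        for r in arm.trace(t,n)[:3]:
            m=r['pixels']; ys,xs=np.nonzero(m)
            if not len(xs): continue
            print(n,t,round(r['p'],2),np.round(r['box']).tolist(),'cen',xs.mean().round(1),ys.mean().round(1), toworld(n,[[xs.mean(),ys.mean()]],0.012)[0].round(3).tolist(), 'w@24mm',end=' ')
            b=r['box']; print((b[2]*(1.127)/cam(n)[0][0,0]).round(3))
f=lambda n,row,col,z:toworld(n,[[col,row]],z)[0].round(3).tolist()
print('nest',f("top",203,252.6,0),f("scene",213,265.3,0))
print('pad',f("top",191.6,331.6,.093),f("scene",233.2,311.3,.093))
print('disp',f("top",198.8,297.9,0),f("scene",241.3,288.9,0))
print('short',f("top",260.3,317.5,0),f("scene",284.6,246.9,0))
print('dish',f("top",260,209.9,0),f("scene",206,189.5,0))
E
```

```text
top dish 0.66 [194.0, 244.0, 33.0, 32.0] cen 209.1 260.2 [0.472, 0.322, 0.012] w@24mm 0.078
top dish 0.59 [154.0, 207.0, 26.0, 29.0] cen 167.4 220.2 [0.568, 0.422, 0.012] w@24mm 0.063
top dish 0.5 [258.0, 178.0, 84.0, 44.0] cen 304.5 196.2 [0.622, 0.094, 0.012] w@24mm 0.202
top long_dispenser 0.79 [262.0, 175.0, 83.0, 40.0] cen 306.4 196.5 [0.621, 0.09, 0.012] w@24mm 0.198
top long_dispenser 0.25 [272.0, 178.0, 71.0, 29.0] cen 323.0 191.6 [0.633, 0.05, 0.012] w@24mm 0.17
top short_dispenser 0.94 [276.0, 240.0, 92.0, 38.0] cen 323.7 260.7 [0.468, 0.052, 0.012] w@24mm 0.22
top long_paddle 0.65 [270.0, 177.0, 71.0, 34.0] cen 318.2 192.3 [0.631, 0.061, 0.012] w@24mm 0.171
top dropper_bottle 0.61 [257.0, 145.0, 6.0, 7.0] cen 260.1 148.7 [0.74, 0.2, 0.012] w@24mm 0.015
top dappen 0.56 [397.0, 260.0, 14.0, 11.0] cen 400.2 266.2 [0.452, -0.13, 0.012] w@24mm 0.032
top paper_pad 0.82 [377.0, 231.0, 21.0, 16.0] cen 388.3 238.4 [0.519, -0.104, 0.012] w@24mm 0.05
scene dish 0.75 [197.0, 151.0, 18.0, 23.0] cen 205.0 163.5 [0.567, 0.424, 0.012] w@24mm 0.042
scene dish 0.72 [170.0, 191.0, 34.0, 24.0
[... 479 characters left out ...]
63 [307.0, 179.0, 8.0, 19.0] cen 311.7 188.1 [0.746, 0.211, 0.012] w@24mm 0.019
scene dropper_bottle 0.44 [283.0, 213.0, 19.0, 11.0] cen 291.9 217.6 [0.651, 0.157, 0.012] w@24mm 0.043
scene dappen 0.71 [172.0, 190.0, 33.0, 26.0] cen 188.0 201.8 [0.472, 0.325, 0.012] w@24mm 0.074
scene dappen 0.66 [283.0, 350.0, 17.0, 22.0] cen 288.0 358.6 [0.453, -0.124, 0.012] w@24mm 0.039
scene paper_pad 0.69 [298.0, 326.0, 25.0, 23.0] cen 310.7 335.0 [0.516, -0.108, 0.012] w@24mm 0.057
nest [0.608, 0.219, 0.0] [0.613, 0.21, 0.0]
pad [0.62, 0.039, 0.093] [0.617, 0.042, 0.093]
disp [0.618, 0.11, 0.0] [0.613, 0.11, 0.0]
short [0.469, 0.065, 0.0] [0.475, 0.06, 0.0]
dish [0.472, 0.322, 0.0] [0.473, 0.322, 0.0]
```

View pics/c1.png

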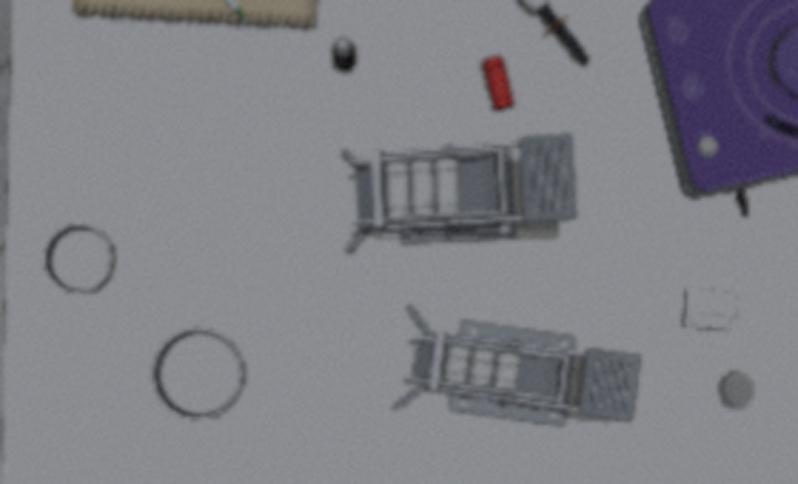

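The crop shows the big ring (crop 200,373), the long dispenser with fence tips at (347,153) and (349,250), and its paddle at (546,177). Now the geometry.

```bash
python3 - <<'E'
from h import *
px=lambda l:[[x/2.85+140-.33,y/2.85+130-.33] for x,y in l]
e=toworld("top",px([(347,153),(349,250)]),.014); print('ends',e.round(4).tolist(),np.linalg.norm(e[0]-e[1]))
p=toworld("top",px([(517,137),(571,134),(576,217),(523,221)]),.093); print('paddle',p.round(4).tolist(),p.mean(0).round(4))
w=toworld("top",px([(380,150),(522,146),(522,230),(375,232)]),.08)
pe=p.mean(0)-e.mean(0); print('axis by centres',np.degrees(np.arctan2(pe[1],pe[0])),np.linalg.norm(pe[:2]))
d=(p[1]-p[0]+p[2]-p[3]);print('paddle edge',np.degrees(np.arctan2(d[1],d[0])))
s=e[0]-e[1];print('ends normal',np.degrees(np.arctan2(s[1],s[0]))-90)
u=pe[:2]/np.linalg.norm(pe[:2]); print('nest',e.mean(0)[:2]-.013*u)
print('short ends',toworld("top",px([(408,308),(395,407)]),.014).round(4).tolist())
print('short paddle',toworld("top",px([(586,348),(639,353),(633,419),(581,411)]),.093).round(4).tolist())
# dish circle fit at rim z=.024
print('dish',toworld("top",px([(200,373)]),.024),toworld("top",px([(155,373),(246,373),(200,330),(200,417)]),.024).round(4).tolist())
print('bottle',toworld("top",px([(343,60)]),0.01),'red',toworld("top",px([(498,83)]),0.01))
E
```

```text
ends [[0.6539, 0.1973, 0.014], [0.572, 0.1962, 0.014]] 0.08199378990934605
paddle [[0.6518, 0.0615, 0.093], [0.6538, 0.019, 0.093], [0.5882, 0.0168, 0.093], [0.5855, 0.0582, 0.093]] [0.6198 0.0389 0.093 ]
axis by centres -87.51549135187052 0.15802222934626628
paddle edge -86.77901281442998
ends normal -89.18705821145215
nest [0.61238634 0.20973086]
short ends [[0.5231, 0.1475, 0.014], [0.4416, 0.1592, 0.014]]
short paddle [[0.4865, 0.0117, 0.093], [0.4821, -0.0292, 0.093], [0.4317, -0.0232, 0.093], [0.4384, 0.0167, 0.093]]
dish [[0.47097634 0.31861172 0.024     ]] [[0.4713, 0.3556, 0.024], [0.4706, 0.2809, 0.024], [0.5062, 0.3188, 0.024], [0.4352, 0.3185, 0.024]]
bottle [[0.73497774 0.20040131 0.01      ]] red [[0.71371325 0.06870757 0.01      ]]
```

```bash
cat >> h.py <<'E'
from scipy.spatial.transform import Rotation as Ro
def go(*wps):
    s=arm.observe(); R=Ro.from_euler('xyz',s['eef_rot'],degrees=True).as_matrix(); y0=s['eef_rot'][2]
    print('t',round(s['clock'],2),'tcp',s['tcp_pos'].round(4),'rot',s['eef_rot'].round(2),'F',s['wrist_force'].round(2))
    for x,y,z,yaw in wps: print((x,y,z,yaw),'->',(R.T@(np.array([x,y,z])-s['tcp_pos'])*1000).round(1),'spin',round(np.radians((y0-yaw+180)%360-180),3))
E
python3 -c "
from h import *
go((.52,-.25,.256,90),(.415,.319,.256,180))"
```

```text
t 2.1 tcp [ 0.2044 -0.6956  0.2563] rot [-180.      0.     16.38] F [-0.73  1.    0.24]
(0.52, -0.25, 0.256, 90) -> [ 4.284e+02 -3.385e+02  3.000e-01] spin -1.285
(0.415, 0.319, 0.256, 180) -> [ 4.881e+02 -9.141e+02  3.000e-01] spin -2.856
```

Emit:
send_rows:
  motion:
    - [45,[43,-34,0],-0.13]
    - [45,[86,-68,0],-0.26]
    - [45,[129,-102,0],-0.39]
    - [45,[171,-135,0],-0.51]
    - [45,[214,-169,0],-0.64]
    - [45,[257,-203,0],-0.77]
    - [45,[300,-237,0],-0.9]
    - [45,[343,-271,0],-1.03]
    - [45,[386,-305,0],-1.16]
    - [45,[428,-338,0],-1.28]
    - [45,[428,-338,0],-1.28]
    - [45,[428,-338,0],-1.28]

```text
clock: 3.6
tcp_pos: [0.5194, -0.2511, 0.2563]
eef_rot: [-180.0, 0.0, 89.7]
wrist_force: [-0.3, -0.9, 0.4]
finger_gap: 0.526
finger_force: 0.0
```

```bash
python3 -c "
from h import *
go((.415,.319,.256,180),(.415,.319,.1,180))"
```

```text
t 3.6 tcp [ 0.5194 -0.2511  0.2563] rot [-1.7997e+02  4.0000e-02  8.9690e+01] F [-0.35 -0.88  0.35]
(0.415, 0.319, 0.256, 180) -> [ 569.5 -107.5   -0. ] spin -1.576
(0.415, 0.319, 0.1, 180) -> [ 569.6 -107.5  156. ] spin -1.576
```

Emit:
send_rows:
  motion:
    - [45,[57,-11,0],-0.16]
    - [45,[114,-22,0],-0.32]
    - [45,[171,-32,0],-0.48]
    - [45,[228,-43,0],-0.64]
    - [45,[285,-54,0],-0.8]
    - [45,[342,-65,0],-0.96]
    - [45,[399,-75,0],-1.12]
    - [45,[456,-86,0],-1.28]
    - [45,[513,-97,20],-1.44]
    - [45,[570,-107,60],-1.576]
    - [45,[570,-107,110],-1.576]
    - [45,[570,-107,156],-1.576]

```text
clock: 5.1
tcp_pos: [0.4166, 0.3191, 0.0984]
eef_rot: [-180.0, 0.0, 179.9]
wrist_force: [0.1, -0.2, -0.3]
finger_gap: 0.528
finger_force: 0.0
```

```bash
python3 - <<'E'
from h import *
go((.415,.319,.031,180))
im=arm.snapshot("top")
cv2.imwrite("pics/c2.png",cv2.resize(im[150:380,140:400],None,fx=2.5,fy=2.5)[:,:,::-1])
E
```

```text
t 5.1 tcp [0.4166 0.3191 0.0984] rot [-1.7995e+02  2.0000e-02  1.7989e+02] F [ 0.06 -0.18 -0.32]
(0.415, 0.319, 0.031, 180) -> [ 1.7 -0.1 67.4] spin -0.002
```

View pics/c2.png

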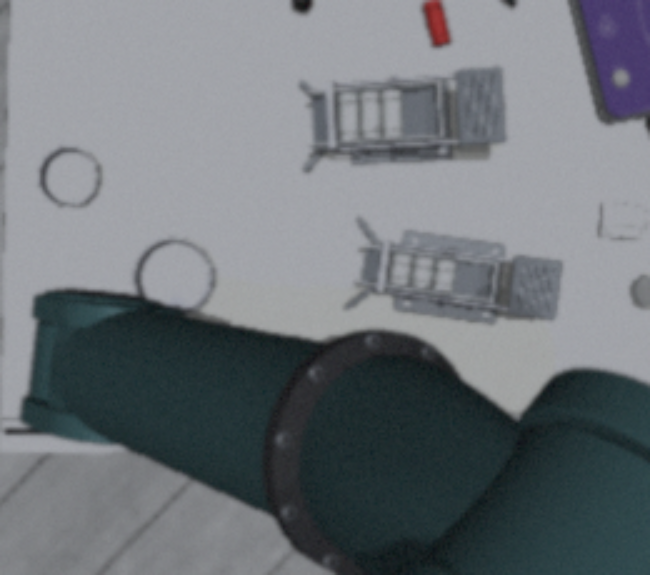

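The dish is unmoved at crop (175,277), and the arm stands behind it. I descend and push gently in +x (tool −x).

Emit:
send_rows:
  motion:
    - [45,[2,0,30],0]
    - [45,[2,0,55],0]
    - [45,[2,0,67],0]
    - [45,[2,0,67],0]
    - [45,[-5,0,67],0]
    - [45,[-12,0,67],0]
    - [45,[-20,0,67],0]
    - [45,[-28,0,67],0]
    - [45,[-36,0,67],0]
    - [45,[-44,0,67],0]
    - [45,[-50,0,67],0]
    - [45,[-50,0,67],0]

```text
clock: 6.65
tcp_pos: [0.4667, 0.3198, 0.0332]
eef_rot: [180.0, 0.1, 180.0]
wrist_force: [-0.7, -0.2, 0.3]
finger_gap: 0.525
finger_force: 0.1
```

```bash
python3 - <<'E'
from h import *
go((.563,.319,.031,180))
for n in("scene","top"):
    arm.snapshot(n)
    for r in arm.trace("dish",n)[:3]:
        ys,xs=np.nonzero(r['pixels']); print(n,round(r['p'],2),np.round(r['box']).tolist(),toworld(n,[[xs.mean(),ys.mean()]],.012)[0].round(3))
    print([(round(r['p'],2),toworld(n,[r['centre'][::-1]],0)[0].round(3)) for r in arm.tip_of("dish",n)])
E
```

```text
t 6.65 tcp [0.4667 0.3198 0.0332] rot [1.7999e+02 5.0000e-02 1.7996e+02] F [-0.69 -0.24  0.32]
(0.563, 0.319, 0.031, 180) -> [-96.3  -0.7   2.3] spin -0.001
scene 0.73 [200.0, 151.0, 14.0, 24.0] [0.568 0.42  0.012]
scene 0.66 [198.0, 184.0, 21.0, 28.0] [0.518 0.315 0.012]
[(0.67, array([0.575, 0.439, 0.   ]))]
top 0.89 [156.0, 208.0, 25.0, 27.0] [0.568 0.423 0.012]
top 0.71 [378.0, 234.0, 21.0, 11.0] [ 0.52  -0.104  0.012]
top 0.47 [198.0, 230.0, 28.0, 9.0] [0.53  0.316 0.012]
[(0.76, array([0.564, 0.418, 0.   ]))]
```

Emit:
send_rows:
  motion:
    - [45,[-8,0,1],0]
    - [45,[-18,0,1],0]
    - [45,[-28,0,1],0]
    - [45,[-38,0,1],0]
    - [45,[-48,0,1],0]
    - [45,[-58,0,1],0]
    - [45,[-68,0,1],0]
    - [45,[-78,0,1],0]
    - [45,[-86,0,1],0]
    - [45,[-92,0,1],0]
    - [45,[-96,0,1],0]
    - [45,[-96,0,1],0]

```text
clock: 8.45
tcp_pos: [0.5622, 0.3199, 0.0323]
eef_rot: [180.0, 0.0, -180.0]
wrist_force: [-0.1, -0.7, -0.6]
finger_gap: 0.527
finger_force: 0.3
```

```bash
python3 - <<'E'
from h import *
s=arm.observe()
print('exp dish x',s['tcp_pos'][0]+.0416)
go((.53,.319,.033,180),(.53,.319,.12,180),(.608,.39,.12,92.5))
for n in("scene",):
    im=arm.snapshot(n); cv2.imwrite("pics/s2.png",cv2.resize(im[130:330,130:400],None,fx=2.8,fy=2.8)[:,:,::-1])
    for r in arm.trace("dish",n)[:3]:
        ys,xs=np.nonzero(r['pixels']); print(n,round(r['p'],2),np.round(r['box']).tolist(),toworld(n,[[xs.mean(),ys.mean()]],.012)[0].round(3))
E
```

```text
exp dish x 0.6037697786002953
t 8.45 tcp [0.5622 0.3199 0.0323] rot [ 1.7999e+02  4.0000e-02 -1.8000e+02] F [-0.14 -0.67 -0.6 ]
(0.53, 0.319, 0.033, 180) -> [32.2 -0.9 -0.8] spin 0.0
(0.53, 0.319, 0.12, 180) -> [ 32.1  -0.9 -87.8] spin 0.0
(0.608, 0.39, 0.12, 92.5) -> [-45.9  70.1 -87.7] spin 1.527
scene 0.63 [196.0, 151.0, 13.0, 23.0] [0.556 0.423 0.012]
scene 0.61 [234.0, 170.0, 18.0, 29.0] [0.614 0.311 0.012]
```

View pics/s2.png

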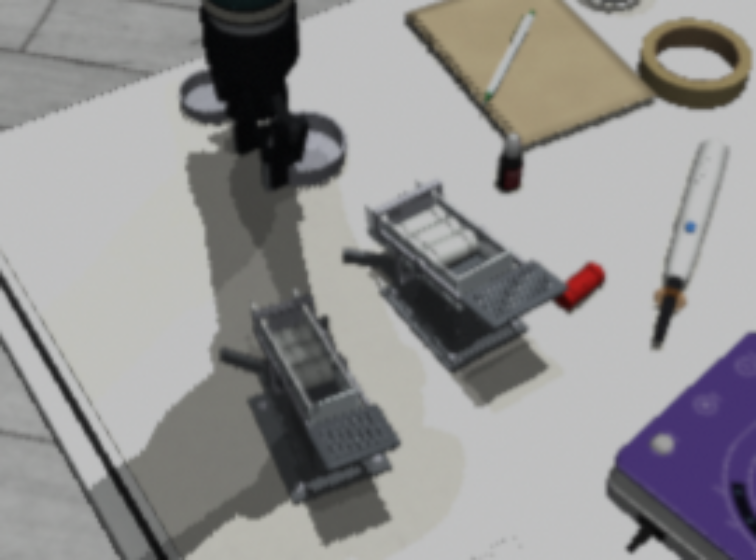

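The dish lies ahead of the fingers at crop (310,150), clear of everything. I back out, lift, and go round to its +y side.

Emit:
send_rows:
  motion:
    - [45,[15,0,0],0]
    - [45,[30,0,0],0]
    - [45,[32,0,-45],0]
    - [45,[32,0,-88],0.1]
    - [45,[0,25,-88],0.28]
    - [45,[-25,45,-88],0.46]
    - [45,[-43,49,-88],0.64]
    - [45,[-43,49,-88],0.82]
    - [45,[-43,49,-88],1.0]
    - [45,[-43,49,-88],1.18]
    - [45,[-43,49,-88],1.36]
    - [45,[-43,49,-88],1.527]

```text
clock: 10.05
tcp_pos: [0.6027, 0.3691, 0.12]
eef_rot: [-179.9, 0.0, 92.3]
wrist_force: [-0.4, -0.7, -0.6]
finger_gap: 0.529
finger_force: 0.0
```

```bash
python3 - <<'E'
from h import *
for n in("top","scene"):
    im=arm.snapshot(n); cv2.imwrite(f"pics/{n}3.png",cv2.resize(im[130:330,130:400],None,fx=2.8,fy=2.8)[:,:,::-1])
    for r in arm.trace("dish",n)[:3]:
        ys,xs=np.nonzero(r['pixels']); print(n,round(r['p'],2),np.round(r['box']).tolist(),toworld(n,[[xs.mean(),ys.mean()]],.012)[0].round(3))
go((.6055,.369,.032,92.5))
E
```

```text
top 0.5 [208.0, 188.0, 19.0, 18.0] [0.623 0.305 0.012]
scene 0.79 [222.0, 169.0, 30.0, 28.0] [0.603 0.324 0.012]
scene 0.75 [198.0, 153.0, 19.0, 20.0] [0.567 0.424 0.012]
scene 0.59 [276.0, 207.0, 18.0, 8.0] [0.648 0.178 0.012]
t 10.25 tcp [0.6034 0.3692 0.1202] rot [-1.7997e+02  3.0000e-02  9.2750e+01] F [ 0.28 -0.16 -0.3 ]
(0.6055, 0.369, 0.032, 92.5) -> [-0.3  2.2 88.2] spin 0.004
```

View pics/scene3.png

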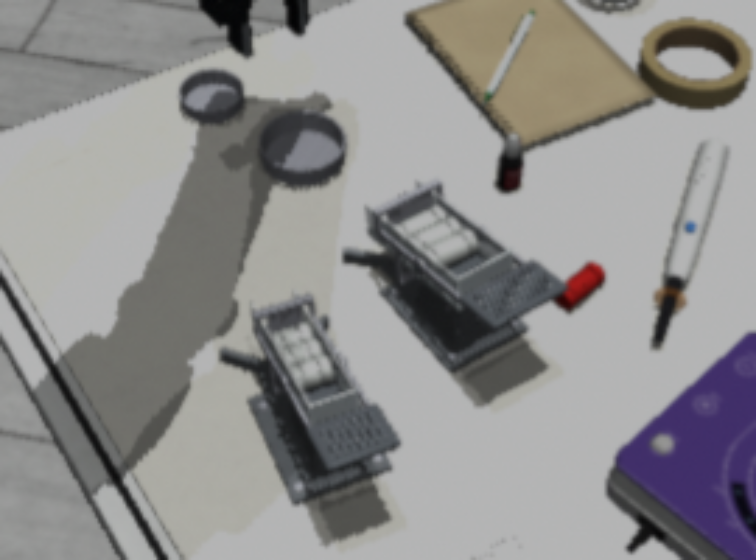

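The dish is free at crop (303,148), world about (0.603, 0.320). I descend behind it and push along the nest axis.

Emit:
send_rows:
  motion:
    - [45,[0,2,40],0]
    - [45,[0,2,70],0]
    - [45,[0,2,88],0]
    - [45,[0,2,88],0]
    - [45,[-5,2,88],0]
    - [45,[-12,2,88],0]
    - [45,[-20,2,88],0]
    - [45,[-28,2,88],0]
    - [45,[-36,2,88],0]
    - [45,[-44,2,88],0]
    - [45,[-52,2,88],0]
    - [45,[-60,2,88],0]

```text
clock: 11.75
tcp_pos: [0.6094, 0.3092, 0.0325]
eef_rot: [180.0, -0.1, 92.5]
wrist_force: [-0.7, 3.7, 2.4]
finger_gap: 0.531
finger_force: 1.8
```

```bash
python3 - <<'E'
from h import *
go((.611,.2516,.032,92.5))
n="scene"; arm.snapshot(n)
for r in arm.trace("dish",n)[:3]:
        ys,xs=np.nonzero(r['pixels']); print(n,round(r['p'],2),np.round(r['box']).tolist(),toworld(n,[[xs.mean(),ys.mean()]],.012)[0].round(3))
E
```

```text
t 11.75 tcp [0.6094 0.3092 0.0325] rot [ 1.7996e+02 -5.0000e-02  9.2540e+01] F [-0.73  3.68  2.39]
(0.611, 0.2516, 0.032, 92.5) -> [-57.6  -1.    0.5] spin 0.001
scene 0.6 [198.0, 152.0, 16.0, 21.0] [0.565 0.424 0.012]
scene 0.59 [235.0, 181.0, 32.0, 29.0] [0.611 0.272 0.012]
scene 0.29 [254.0, 196.0, 76.0, 68.0] [0.628 0.125 0.012]
```

Emit:
send_rows:
  motion:
    - [45,[0,0,0],0]
    - [45,[-5,0,0],0]
    - [45,[-10,0,0],0]
    - [45,[-15,0,0],0]
    - [45,[-20,0,0],0]
    - [45,[-25,0,0],0]
    - [45,[-30,0,0],0]
    - [45,[-35,0,0],0]
    - [45,[-40,0,0],0]
    - [45,[-40,0,0],0]

```text
clock: 13.1
tcp_pos: [0.6111, 0.2681, 0.0323]
eef_rot: [-180.0, 0.0, 92.5]
wrist_force: [-0.0, 0.1, 0.6]
finger_gap: 0.526
finger_force: 0.0
```

```bash
python3 - <<'E'
from h import *
go((.611,.2516,.032,92.5))
n="scene"; im=arm.snapshot(n); cv2.imwrite(f"pics/s4.png",cv2.resize(im[130:290,180:390],None,fx=3.7,fy=3.7,interpolation=cv2.INTER_CUBIC)[:,:,::-1])
for r in arm.trace("dish",n)[:3]:
        ys,xs=np.nonzero(r['pixels']); print(n,round(r['p'],2),np.round(r['box']).tolist(),toworld(n,[[xs.mean(),ys.mean()]],.012)[0].round(3))
E
```

```text
t 13.1 tcp [0.6111 0.2681 0.0323] rot [-1.7999e+02  5.0000e-02  9.2470e+01] F [-0.02  0.11  0.62]
(0.611, 0.2516, 0.032, 92.5) -> [-16.5  -0.8   0.3] spin -0.0
scene 0.9 [195.0, 152.0, 22.0, 23.0] [0.568 0.422 0.012]
scene 0.74 [248.0, 190.0, 28.0, 29.0] [0.61  0.239 0.012]
```

View pics/s4.png

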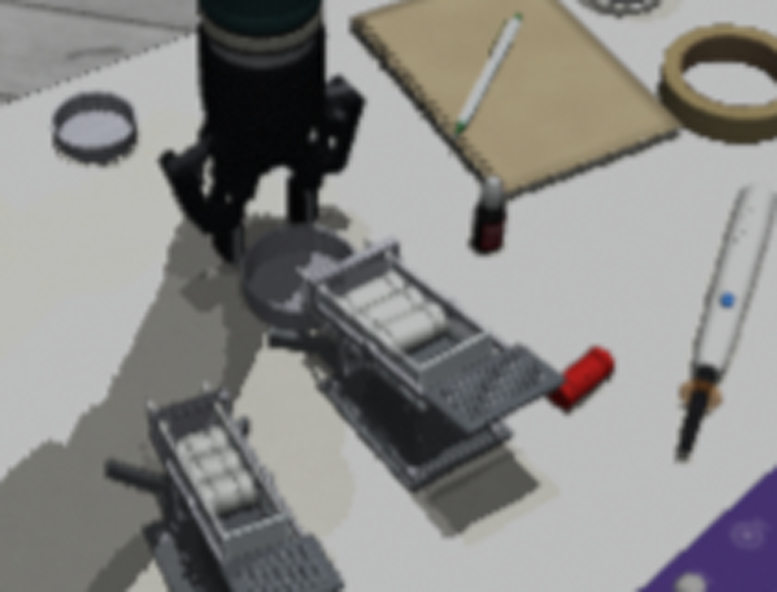

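The dish is entering under the spout at crop (300,275), between the fences. I continue in small steps and watch the force.

Emit:
send_rows:
  motion:
    - [45,[-3,0,0],0]
    - [45,[-6,0,0],0]
    - [45,[-9,0,0],0]
    - [45,[-11,0,0],0]
    - [45,[-13,0,0],0]
    - [45,[-13,0,0],0]

```text
clock: 13.95
tcp_pos: [0.6118, 0.2567, 0.0324]
eef_rot: [180.0, -0.1, 92.5]
wrist_force: [0.8, 2.8, 0.0]
finger_gap: 0.529
finger_force: 1.1
```

Emit:
send_rows:
  motion:
    - [45,[-1,0,0],0]
    - [45,[-2,0,0],0]
    - [45,[-2,0,0],0]

```text
clock: 14.32
tcp_pos: [0.612, 0.2562, 0.0327]
eef_rot: [179.9, -0.2, 92.6]
wrist_force: [0.3, 6.0, -1.1]
finger_gap: 0.526
finger_force: 2.4
```

Emit:
send_rows:
  motion:
    - [45,[-1,0,0],0]
    - [45,[-2,0,0],0]
    - [45,[-2,0,0],0]

```text
clock: 14.7
tcp_pos: [0.6124, 0.2557, 0.033]
eef_rot: [179.8, -0.3, 92.6]
wrist_force: [0.9, 7.5, 0.4]
finger_gap: 0.523
finger_force: 3.1
```

The force rises firmly, so the dish is against the fences. I ease back and look.

Emit:
send_rows:
  motion:
    - [45,[4,0,0],0]
    - [45,[12,0,0],0]
    - [45,[30,0,0],0]
    - [45,[45,0,-20],0]
    - [45,[55,0,-60],0]
    - [45,[55,0,-120],0]
    - [45,[55,0,-120],0]

```text
clock: 15.58
tcp_pos: [0.6119, 0.3102, 0.1577]
eef_rot: [179.5, -0.3, 92.6]
wrist_force: [0.7, 0.3, -0.1]
finger_gap: 0.531
finger_force: 0.0
```

```bash
python3 - <<'E'
from h import *
o=[]
for n in("scene","top"):
    im=arm.snapshot(n); o.append(cv2.resize(im[150:270,200:330],(520,480),interpolation=cv2.INTER_CUBIC) if n=="scene" else im)
    for r in arm.trace("dish",n)[:3]:
        ys,xs=np.nonzero(r['pixels']); print(n,round(r['p'],2),np.round(r['box']).tolist(),toworld(n,[[xs.mean(),ys.mean()]],.012)[0].round(3))
    print([(round(r['p'],2),toworld(n,[r['centre'][::-1]],0)[0].round(3)) for r in arm.tip_of("dish",n)],[(round(r['p'],2),toworld(n,[r['centre'][::-1]],0)[0].round(3)) for r in arm.tip_of("long_nest",n)])
cv2.imwrite("pics/s5.png",o[0][:,:,::-1])
# project expected rim circle for candidates
go((.62,.04,.25,92.5))
E
```

```text
scene 0.92 [247.0, 196.0, 25.0, 23.0] [0.605 0.233 0.012]
scene 0.78 [195.0, 151.0, 19.0, 23.0] [0.567 0.424 0.012]
[(0.71, array([0.58 , 0.431, 0.   ])), (0.69, array([0.615, 0.21 , 0.   ]))] [(0.93, array([0.62 , 0.211, 0.   ]))]
top 0.7 [154.0, 210.0, 25.0, 26.0] [0.567 0.423 0.012]
top 0.45 [247.0, 186.0, 18.0, 14.0] [0.637 0.209 0.012]
[(0.97, array([0.57, 0.42, 0.  ])), (0.64, array([0.608, 0.212, 0.   ])), (0.28, array([0.634, 0.02 , 0.   ]))] []
t 15.97 tcp [0.6085 0.3066 0.1508] rot [-1.7986e+02  7.0000e-02  9.2520e+01] F [-0.88  0.74 -0.34]
(0.62, 0.04, 0.25, 92.5) -> [-267.    -0.5  -98.9] spin 0.0
```

View pics/s5.png

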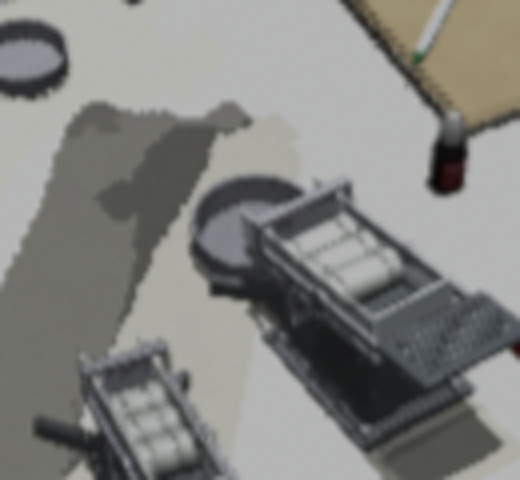

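The dish sits under the spout, touching the near fence at crop (235,285). I check its visible edges against the projected rim.

```bash
python3 - <<'E'
from h import *
a=np.linspace(0,2*np.pi,200)
for x in(.607,.612):
  for y in(.208,.212,.216,.22):
    p=topix("scene",np.c_[x+.038*np.cos(a),y+.038*np.sin(a),0*a+.024]); q=topix("top",np.c_[x+.038*np.cos(a),y+.038*np.sin(a),0*a+.024])
    print(x,y,'left',p[:,0].min().round(1),'top',p[:,1].min().round(1),'topcam left',q[:,0].min().round(1),'rows',q[:,1].min().round(1),q[:,1].max().round(1))
im=arm.snapshot("top"); cv2.imwrite("pics/t5.png",cv2.resize(im[150:270,220:370],None,fx=4.5,fy=4.5,interpolation=cv2.INTER_CUBIC)[:,:,::-1])
E
```

```text
0.607 0.208 left 246.9 top 195.6 topcam left 240.8 rows 186.4 218.3
0.607 0.212 left 246.0 top 194.5 topcam left 239.1 rows 186.4 218.3
0.607 0.216 left 245.1 top 193.5 topcam left 237.4 rows 186.4 218.3
0.607 0.22 left 244.3 top 192.5 topcam left 235.7 rows 186.5 218.3
0.612 0.208 left 248.8 top 194.8 topcam left 240.8 rows 184.3 216.2
0.612 0.212 left 247.9 top 193.8 topcam left 239.1 rows 184.3 216.2
0.612 0.216 left 247.0 top 192.7 topcam left 237.4 rows 184.4 216.2
0.612 0.22 left 246.1 top 191.7 topcam left 235.7 rows 184.4 216.2
```

View pics/t5.png

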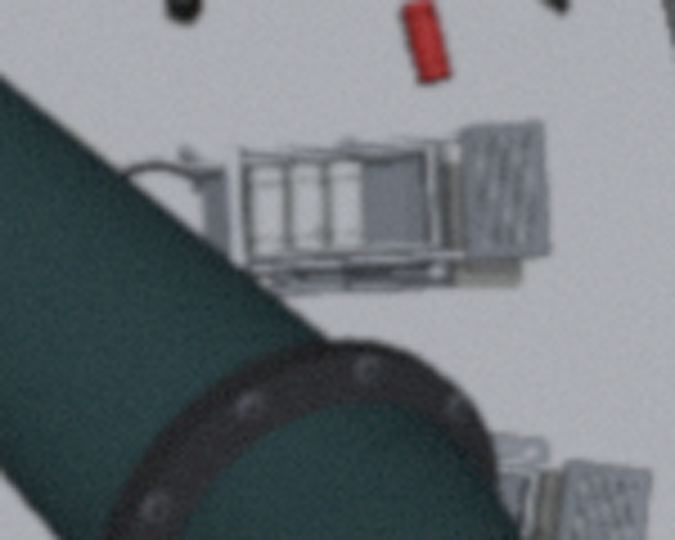

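Rim edges match a centre of (0.612, 0.212), which is the nest point within about 2 mm, with the fence ends where expected. The paddle is at top crop (505,190), still up. I raise, shut the fingers and move above the paddle.

Emit:
send_rows:
  motion:
    - [0,[0,0,-50],0]
    - [0,[0,0,-99],0]
    - [0,[-50,0,-99],0]
    - [0,[-105,0,-99],0]
    - [0,[-160,0,-99],0]
    - [0,[-215,0,-99],0]
    - [0,[-260,0,-99],0]
    - [0,[-270,0,-99],0]
    - [0,[-270,0,-60],0]
    - [0,[-270,0,-20],0]
    - [0,[-270,0,5],0]
    - [0,[-270,0,5],0]

```text
clock: 17.52
tcp_pos: [0.6194, 0.0388, 0.1451]
eef_rot: [-179.7, -0.0, 92.6]
wrist_force: [-0.3, 0.5, 0.2]
finger_gap: 0.002
finger_force: 0.0
```

```bash
python3 - <<'E'
from h import *
arm.snapshot("scene")
go((.62,.036,.125,92.5),(.62,.036,.118,92.5),(.62,.036,.089,92.5)); print(arm.observe()['finger_gap'])
for n in("scene",):
    im=arm.snapshot(n); cv2.imwrite("pics/s6.png",cv2.resize(im[130:290,200:390],None,fx=3.7,fy=3.7,interpolation=cv2.INTER_CUBIC)[:,:,::-1])
E
```

```text
t 17.57 tcp [0.6207 0.0388 0.1467] rot [-1.799e+02 -5.000e-02  9.262e+01] F [ 0.34 -0.72  0.45]
(0.62, 0.036, 0.125, 92.5) -> [-2.8 -0.8 21.7] spin 0.002
(0.62, 0.036, 0.118, 92.5) -> [-2.8 -0.8 28.7] spin 0.002
(0.62, 0.036, 0.089, 92.5) -> [-2.8 -0.7 57.7] spin 0.002
-0.0010241788009986944
```

View pics/s6.png

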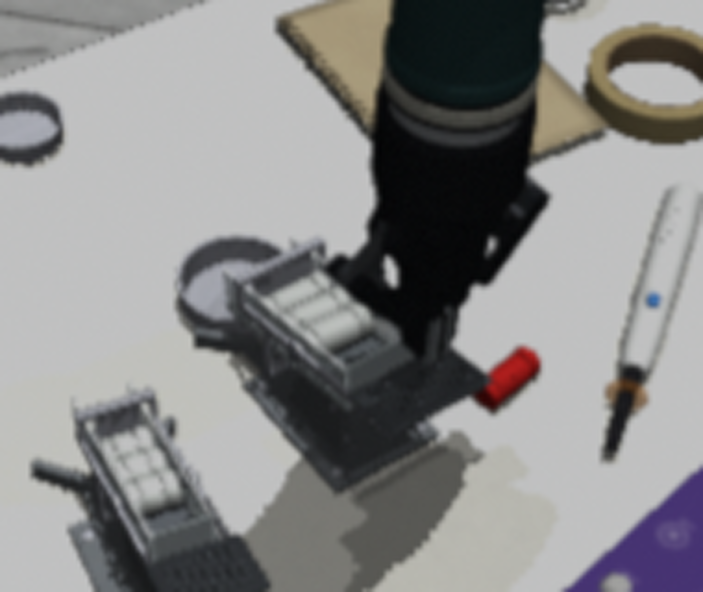

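The shut fingertips stand above the paddle at crop (435,350), and the dish is in place at (230,285). I press, hold, and check.

Emit:
send_rows:
  motion:
    - [0,[-4,0,18],0]
    - [0,[-4,0,28],0]
    - [0,[-4,0,36],0]
    - [0,[-4,0,44],0]
    - [0,[-4,0,52],0]
    - [0,[-4,0,57],0]
    - [0,[-4,0,57],0]
    - [0,[-4,0,57],0]
    - [0,[-4,0,57],0]

```text
clock: 18.75
tcp_pos: [0.6215, 0.0328, 0.0904]
eef_rot: [180.0, 0.0, 92.5]
wrist_force: [0.5, -3.4, 4.3]
finger_gap: 0.002
finger_force: 2.3
```

```bash
python3 - <<'E'
from h import *
go((.62,.036,.086,92.5))
im=arm.snapshot("scene"); cv2.imwrite("pics/s7.png",cv2.resize(im[130:290,200:390],None,fx=3.7,fy=3.7,interpolation=cv2.INTER_CUBIC)[:,:,::-1])
E
```

```text
t 18.75 tcp [0.6215 0.0328 0.0904] rot [1.7998e+02 3.0000e-02 9.2490e+01] F [ 0.46 -3.36  4.29]
(0.62, 0.036, 0.086, 92.5) -> [ 3.3 -1.4  4.4] spin -0.0
```

View pics/s7.png

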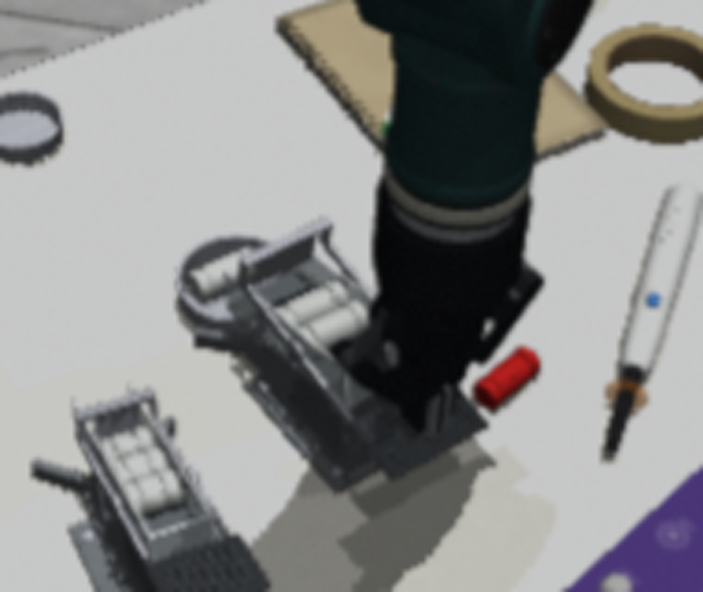

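The gate is up, capsule 1 lies in the dish at crop (215,270), and two capsules are held back at (325,310). I release the paddle smoothly.

Emit:
send_rows:
  motion:
    - [0,[0,0,-6],0]
    - [0,[0,0,-12],0]
    - [0,[0,0,-18],0]
    - [0,[0,0,-24],0]
    - [0,[0,0,-32],0]
    - [0,[0,0,-50],0]
    - [0,[0,0,-90],0]
    - [0,[0,0,-140],0]
    - [0,[0,0,-140],0]
    - [0,[0,0,-140],0]
    - [0,[0,0,-140],0]
    - [0,[0,0,-140],0]

```text
clock: 20.3
tcp_pos: [0.6205, 0.0332, 0.2291]
eef_rot: [-179.9, 0.0, 92.5]
wrist_force: [0.8, 0.5, -0.2]
finger_gap: 0.0
finger_force: 0.0
```

```bash
python3 - <<'E'
from h import *
go((.62,.036,.2,92.5))
im=arm.snapshot("scene"); cv2.imwrite("pics/s8.png",cv2.resize(im[130:290,200:390],None,fx=3.7,fy=3.7,interpolation=cv2.INTER_CUBIC)[:,:,::-1])
E
```

```text
t 20.3 tcp [0.6205 0.0332 0.2291] rot [-1.7985e+02  1.0000e-02  9.2530e+01] F [ 0.83  0.55 -0.22]
(0.62, 0.036, 0.2, 92.5) -> [ 2.8 -0.3 29.1] spin 0.0
```

View pics/s8.png

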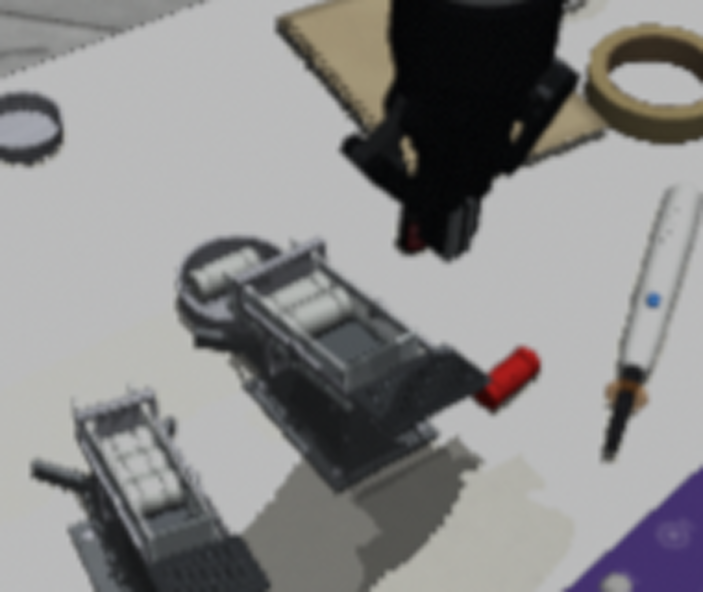

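The capsule rests in the dish at crop (225,270), two capsules are held in the lane at (315,300), the gate is down and the paddle is up. Handing in.

```bash
python3 -c "
from cell import arm
print(arm.job_done())"
```

```text
the job is handed in; nothing more can be done
None
```

The dish is home in the long-capsule nest with one long capsule in it, the paddle is back up, and the job is handed in at about 20 s. No verdict came back, and I viewed 12 pictures, two over the limit of 10.

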